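# Seat a resistor tube in the banding jig

### The job

Seat the grey ceramic resistor tube in the green banding jig by pushing only, never picking anything up: first push the tube across the jig plate until its long side lies flat against both brass posts. Then push the steel carriage along its slide towards the stop until its nose has driven the tube's far end right up against the stop, so that the tube is boxed in with no gap at the nose, the stop or either post. Leave the blue lamp jewel, the brass band and the aluminium handle where they lie, and finish with the fingers clear.

Things in the scene. Friction and masses are not known exactly. Their poses are not given: they have to be found in the camera images.
- jig: Green banding jig fixed to the desk, origin on the desk surface; mm in its own frame, z up. Plate 6 thick covers x -105 to 70 for y -125 to 100, and x -20 to 70 for y -285 to -125. The slide runs along its y at x 24: rail 18 wide, top at z 18, y -280 to -140. A tube seated on both posts and the stop has its centre at x 24, y 0, its length along y.
- post_right (a point): Brass post, upright, 14 mm in diameter, 50 mm high, with a 22 mm head on top up to 60 mm above the desk. This point: its axis at the height of the plate's top, at x 45, y -35 mm of the jig.
- post_left (a point): The other, equal brass post, at x 45, y 35 mm of the jig; the point is on its axis at the height of the plate's top.
- stop_face (a point): Centre of the working face of the dark steel stop block, 26 mm above the desk, at x 24, y 70 mm of the jig; the face looks to the jig's -y. The block is 50 mm (jig x) x 22 mm (jig y), its top 46 mm above the desk.
- carriage (a joint): Steel carriage on its slide, in m: 0 drawn back, grows to the jig's +y, towards the stop (limit 0.085); 0.075 when the nose presses a fully seated tube on the stop. Stays where left, takes about 2 N to slide. Block 36 (jig x) x 40 (y) mm, 8 to 50 mm above the desk, centred on jig x 24, back face at jig y -260 mm plus the joint value; nose front 115 mm ahead of the back face.
- carriage_back (a point): Centre of the back face of the carriage's block (the face to push, looking to the jig's -y), 38 mm above the desk, 12 mm under the block's top.
- carriage_nose (a point): Centre of the front face of the carriage's nose pad (24 mm wide, 22 mm high, on a rod ahead of the block), 20 mm above the desk.
- tube: The loose grey ceramic resistor tube with a square metal cap at each end, 140 mm long along its own y, 28 mm wide and 28 mm high, 0.16 kg, lying on the jig plate between the carriage's nose and the stop, on the -x side of the posts. It does not roll. Origin at the centre of its underside, on the plate (z 6 mm).
- jewel: Bystander: a blue glass pilot lamp jewel in an aluminium bezel, 28 mm in diameter, 31 mm high, standing loose on the desk beyond the posts. Origin at the centre of its underside.
- band: Bystander: a loose brass band (ring), 38 mm in diameter, 14 mm high, on the desk beyond the posts. Origin at the centre of its underside.
- handle: Bystander: a loose U-shaped aluminium rack handle lying flat on the desk, 10 mm thick, 110 mm along its own y, its legs reaching 40 mm to its own +x. Origin under the middle of its long bar.
Things that resemble listed ones, but are neither listed nor needed, are in the scene too. Of the things that look like the tube, the middle-sized one is meant.

How it is judged:
By the outcome, as a careful person would: the job done as asked, in the order asked, and still so for the second after the job is handed in, with the robot touching nothing.
It also fails if it takes over 48 s, if anything falls off the work surface, if the arm or the gripper's body presses on something with over 40 N, if the wrist force passes 120 N, or if a joint passes its speed limit or range.

### The arm

A 6-joint arm with a two-finger parallel gripper is mounted at the origin on the work surface. World frame = base frame: x ahead of the robot, y to its left, z up, the work surface at z = 0. Lengths are in m, angles in degrees, forces in N, time in s.
With the tool pointing down it reaches from about 0.375 to 0.75 m from the base axis. Payload 9 kg.
Tool frame: the origin (TCP) lies where the fingers leave the gripper's body, on its centre line; the fingertips stand 73 mm ahead of it and the grasp point (between the pads) lies 54 mm ahead of it (robot.tip_reach is the distance from the TCP to the fingertips, in m); z points along the fingers, y is the direction in which the jaws open and shut (so a half turn about z gives the same grasp; the last joint's range is limited). The gripper opens to 85 mm and grips with 20 to 120 N. Pads are 22 mm wide; open, the fingers measure 114 mm over their backs; the gripper's body (76 mm by 85 mm) begins 54 mm behind the grasp point. The pads swing forward as they close: fully open they stand 13 mm farther back than shut.
Start: joints at [-82.03, 5.964, 5.575, 89.605, 0, 77.527], TCP at [0.21, -0.562, 0.304] pointing down, gripper open.
Joint ranges: [-171.21, 171.21], [-48.23, 106.86], [-62.78, 66.21], [-105.2, 120.99], [-86.42, 89.51], [-180, 180]. Speed limits (degrees/s): [127.2, 127.2, 147.25, 180, 180, 180].

### API

Orientations are given as [roll, pitch, yaw] about the fixed x, y, z axes, in that order (R = Rz(yaw) Ry(pitch) Rx(roll)).
In Python, from plant import robot gives the robot as it stands. Calls block until the motion is done:
- robot.move_pose(position, orientation): joint-space move of the TCP to a pose.
- robot.line_to(position, vel=0.15, rotation=None, guard=None): straight line of the TCP; rotation=None keeps the orientation; vel is the mean speed in m/s. With guard (N) it stops when the force on the tool has changed by that much, and returns True; else False.
- robot.goto_joints(angles): joint-space move.
- robot.set_gripper(opening): finger opening in m; the grip force is fixed at half the most; returns when the fingers have stopped.
- robot.pause(seconds).
- robot.ik(position, orientation): joint angles nearest the present ones, or None.
- robot.observe(): the state.
- robot.grab_frame(name): name is "side" or "top" or "wrist"; returns the picture (480x640x3 uint8, blue, green, red); there is no depth.
- robot.get_calibration(name): a dict with "vertical_fov" (degrees; the focal length in pixels is half the picture's height over the tangent of half this angle, whatever the lens; pixels are square), "cx", "cy" (the principal point, pixels), "rvec" (rotation vector, rad) and "tvec" (3), from world to camera coordinates, as OpenCV has them. Camera axes: x right, y down, z forward; pixel columns grow to the right and rows downward; lengths in m; the calibration is good to about 2 mm. A picture is of the moment at which its call begins: read the wrist's pose just before it. get_calibration takes no time and is no camera call; for the wrist camera it gives the pose at the moment of the call.
A pose or a line that the arm cannot do raises robot.IKError and nothing moves.
- robot.job_done(): hands the job in, once; it reports no verdict.
The state is a dict: "time": time; "q": joint angles; "qvel": joint speeds; "joint_torque": joint torques, N m; "tool_pos": TCP position; "tcp_rot": TCP orientation; "ft_force": force on the tool from outside, world axes, zero at the start; "torque": the same for the moment, N m; "gripper_width": finger opening in m.
Only numpy, scipy, OpenCV 4.12 (cv2) and the standard library are available. Lean on these libraries where they do the work, as an engineer would, in place of code of your own. Each camera call takes 0.05 s, during which the arm holds its last target.

## Working session

There is one attempt and no reset: what is moved stays moved. The work goes in short steps, each a Python script; the robot and the scene stay as the last script left them, time stands still between calls to the robot, and variables do not carry over. Pictures are saved under pics/ and viewed, and the job is handed in when it is done.

```bash
ls; mkdir -p pics; python3 - <<'E'
from plant import robot
import cv2
for n in("side","top","wrist"):
    c=robot.get_calibration(n); print(n,c)
    cv2.imwrite(f"pics/{n}0.png",robot.grab_frame(n))
print(robot.observe())
E
```

```text
pics
side {'vertical_fov': 54.36889197720514, 'cx': 321.61554238624984, 'cy': 241.26056485235694, 'rvec': array([ 0.4764076 , -2.53094756,  1.41716215]), 'tvec': array([0.48574895, 0.08811412, 0.71464126])}
top {'vertical_fov': 49.731464945765254, 'cx': 330.7431472682888, 'cy': 244.53400540300692, 'rvec': array([ 2.20865384, -2.1764319 ,  0.04289084]), 'tvec': array([0.06247472, 0.5029045 , 0.78128865])}
wrist {'vertical_fov': 61.329252512601926, 'cx': 317.2360336821378, 'cy': 230.37478083893959, 'rvec': array([-2.35092021,  1.62975214,  0.27212352]), 'tvec': array([-0.59780714, -0.04181976,  0.38131677])}
{'time': 0.15, 'q': array([-8.20294060e+01,  5.99142686e+00,  5.53921573e+00,  8.96036846e+01,
       -1.51187512e-03,  7.75276365e+01]), 'qvel': array([ 0.02305715, -0.18914237,  0.21689168, -0.08370908,  0.08635167,
       -0.03680093]), 'joint_torque': array([ 3.24642264e-03, -5.57362211e+01,  5.04002774e+01,  1.26557177e-02,
       -2.35180514e-04,  2.41678924e-05]), 'tool_pos': array([ 0.20955342, -0.56203924,  0.30331254]), 'tcp_rot': array([-1.79945097e+02, -1.05955386e-02,  2.04429531e+01]), 'ft_force': array([-0.86104631, -0.64597192, -0.140028  ]), 'torque': array([-0.054538  ,  0.02486414, -0.01004523]), 'gripper_width': 0.08510060662373264}
```

View pics/top0.png

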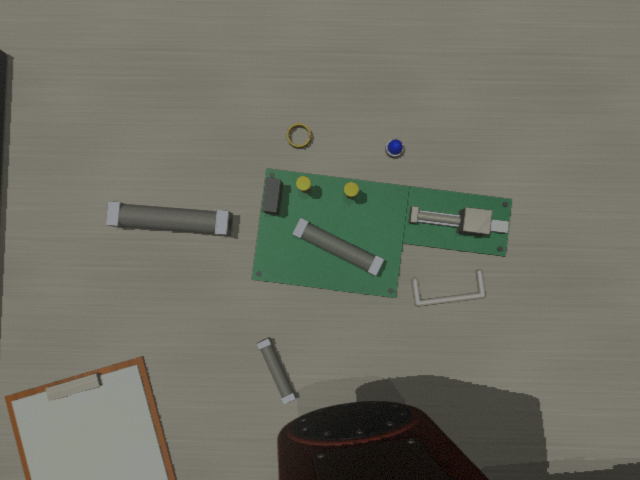

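View pics/side0.png

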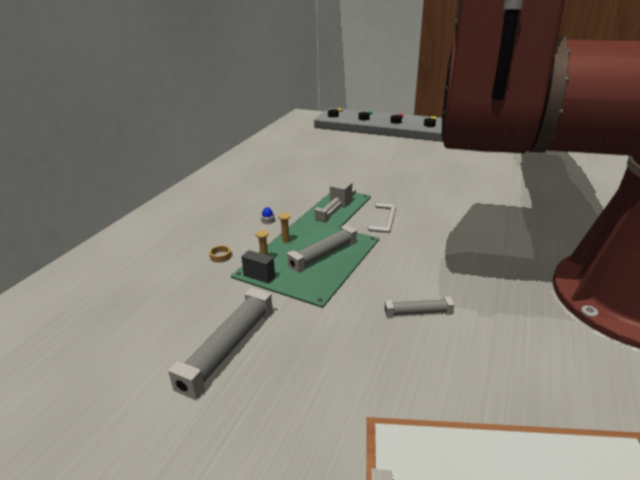

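View pics/wrist0.png

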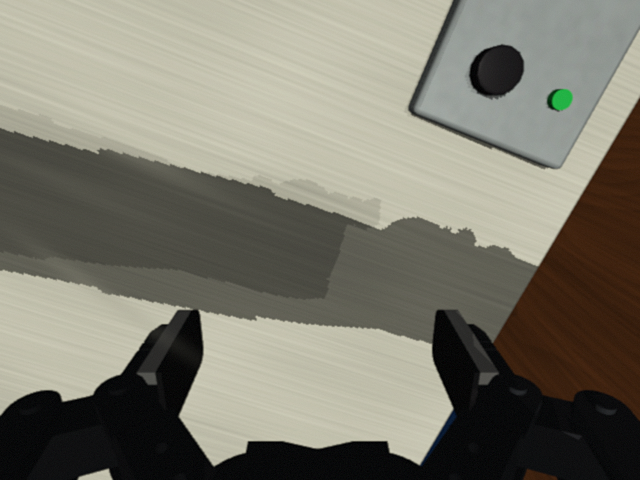

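The pictures show three tube look-alikes in the top view: large at (168,218), medium on the jig plate at (338,246) and small at (276,371). I choose the medium one, which lies on the plate between nose (415,215) and stop (271,195). The bystanders are the band (299,136), the jewel (395,148) and the handle (450,295).

```bash
cat > h.py <<'E'
import numpy as np, cv2
from plant import robot
def cam(n,c=None):
    c=c or robot.get_calibration(n); f=240/np.tan(np.radians(c["vertical_fov"]/2))
    K=np.array([[f,0,c["cx"]],[0,f,c["cy"]],[0,0,1.]]); return K,cv2.Rodrigues(np.array(c["rvec"]))[0],np.array(c["tvec"]).ravel()
def ray(n,uv,z,c=None):
    K,R,t=cam(n,c); uv=np.atleast_2d(np.array(uv,float)); o=-R.T@t
    d=(R.T@np.linalg.inv(K)@np.c_[uv,np.ones(len(uv))].T).T
    return o+d*((z-o[2])/d[:,2:3])
def proj(n,P,c=None):
    K,R,t=cam(n,c); p=(K@(R@np.atleast_2d(P).T+t[:,None])).T; return p[:,:2]/p[:,2:]
def fit2d(A,B):
    a=A.mean(0);b=B.mean(0);H=(A-a).T@(B-b);th=np.arctan2(H[0,1]-H[1,0],H[0,0]+H[1,1])
    R=np.array([[np.cos(th),-np.sin(th)],[np.sin(th),np.cos(th)]]);return th,b-R@a,R
E
python3 - <<'E'
from h import *
im=cv2.imread("pics/top0.png"); hsv=cv2.cvtColor(im,cv2.COLOR_BGR2HSV)
m=cv2.inRange(hsv,(55,90,30),(90,255,255)); m=cv2.morphologyEx(m,cv2.MORPH_CLOSE,np.ones((3,3)))
c=max(cv2.findContours(m,0,1)[0],key=cv2.contourArea)[:,0]
print("top cam at",-cam("top")[1].T@cam("top")[2])
J=np.array([[-105,-125],[-105,100],[70,100],[70,-285],[-20,-285],[-20,-125]])/1e3
app=np.array([[397,297],[253,281],[267,169],[511,199],[507,256],[405,244]],float)
# refine by line fits of contour points near each edge
L=[]
for i in range(6):
    a,b=app[i],app[(i+1)%6]; d=(b-a)/np.linalg.norm(b-a); n=np.array([-d[1],d[0]])
    s=(c-a)@d; k=(np.abs((c-a)@n)<5)&(s>6)&(s<np.linalg.norm(b-a)-6)
    vx,vy,x,y=cv2.fitLine(c[k].astype(np.float32),cv2.DIST_HUBER,0,.01,.01).ravel(); L.append(np.cross([x,y,1],[x+vx,y+vy,1])); print(i,k.sum())
pts=[]
for i in range(6):
    p=np.cross(L[i-1],L[i]); pts.append(p[:2]/p[2])
pts=np.array(pts);print(pts.round(1))
W=ray("top",pts,.006)[:,:2]
th,t,R=fit2d(J,W);print("jig",np.degrees(th),t);print("res mm",((J@R.T+t-W)*1e3).round(1))
np.savez("jig.npz",th=th,t=t,R=R)
def tow(x,y,z):return np.r_[R@[x,y]+t,z]
for n,p in dict(pr=(.045,-.035,.06),pl=(.045,.035,.06),stoptop=(.024,.081,.046),cback=(.024,-.26,.05),cmid=(.024,-.24,.05),nose=(.024,-.145,.031)).items(): print(n,proj("top",tow(*p)).round(1),proj("side",tow(*p)).round(1),tow(*p).round(4))
cv2.imwrite("pics/crop0.png",cv2.resize(im[150:310,240:520],None,fx=2.8,fy=2.8,interpolation=cv2.INTER_CUBIC))
E
```

```text
top cam at [0.46375447 0.06237938 0.80515128]
0 132
1 69
2 237
3 38
4 90
5 41
[[394.6 296.5]
 [252.7 278.1]
 [267.2 169.4]
 [510.2 199.4]
 [504.1 255. ]
 [401.3 241.9]]
jig -6.372046596604928 [0.54041056 0.08202163]
res mm [[-1.6 -1.3]
 [-1.5  3.6]
 [ 3.1  3. ]
 [ 2.2 -2.4]
 [-1.1 -1.9]
 [-1.2 -1.1]]
pr [[350.3 188.5]] [[282.5 215.2]] [0.5812 0.0422 0.06  ]
pl [[302.4 182.5]] [[260.3 232.8]] [0.589  0.1118 0.06  ]
stoptop [[270.3 194.3]] [[255.5 256.1]] [0.5733 0.1599 0.046 ]
cback [[501.5 222.8]] [[347.2 177.1]] [ 0.5354 -0.179   0.05  ]
cmid [[487.8 221.1]] [[343.1 180.5]] [ 0.5376 -0.1592  0.05  ]
nose [[420.9 214.4]] [[322.  206.9]] [ 0.5482 -0.0647  0.031 ]
```

View pics/crop0.png

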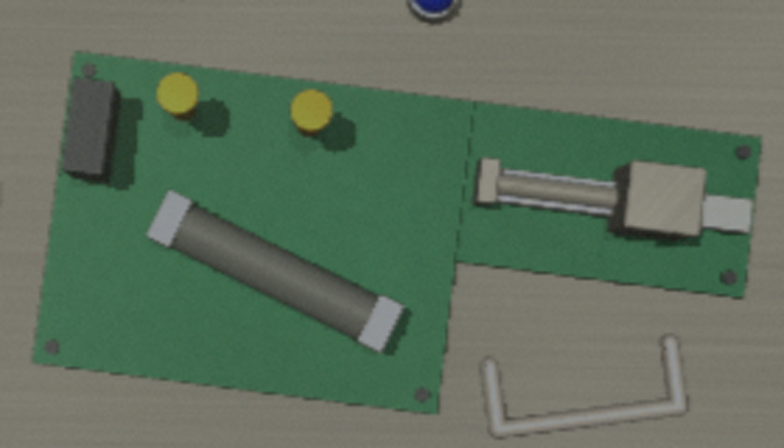

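```bash
python3 - <<'E'
from h import *
im=cv2.imread("pics/top0.png")
J=np.array([[-105,-125],[-105,100],[70,100],[70,-285],[-20,-285],[-20,-125]])/1e3
p0=np.array([[396.4,297.5],[251.8,279.6],[266.8,168.6],[511.8,198.9],[505.7,256.1],[403.2,243.9]])
hsv=cv2.cvtColor(im,cv2.COLOR_BGR2HSV); m=cv2.inRange(hsv,(50,70,25),(95,255,255))
# straightness of top edge
us=np.arange(275,505,20); v=[np.where(m[:,u])[0].min() for u in us]; a=np.polyfit(us,v,1);print((v-np.polyval(a,us)).round(1))
W=ray("top",p0,.006)[:,:2]
th,t,R=fit2d(J,W);print("jig",np.degrees(th),t,((J@R.T+t-W)*1e3).round(1).tolist())
d=np.linalg.norm
for i in range(6): print(d(W[i]-W[(i+1)%6])/d(J[i]-J[(i+1)%6]))
s=cv2.imread("pics/side0.png");cv2.imwrite("pics/crops.png",cv2.resize(s[170:310,200:400],None,fx=4,fy=4,interpolation=cv2.INTER_CUBIC))
E
```

```text
[ 0.2 -0.3  0.2 -0.3  0.2 -0.3  0.3 -0.2  0.3 -0.2  0.3 -0.2]
jig -6.321363749302246 [0.5392588  0.08059708] [[-1.1, 0.0], [-0.4, 0.7], [0.6, 1.0], [0.5, -1.3], [-0.3, -0.9], [0.8, 0.4]]
0.9967132112521971
0.9941051427588082
0.9940762130213276
0.9905843568789927
0.9909287241639553
0.9781604335680595
```

View pics/crops.png

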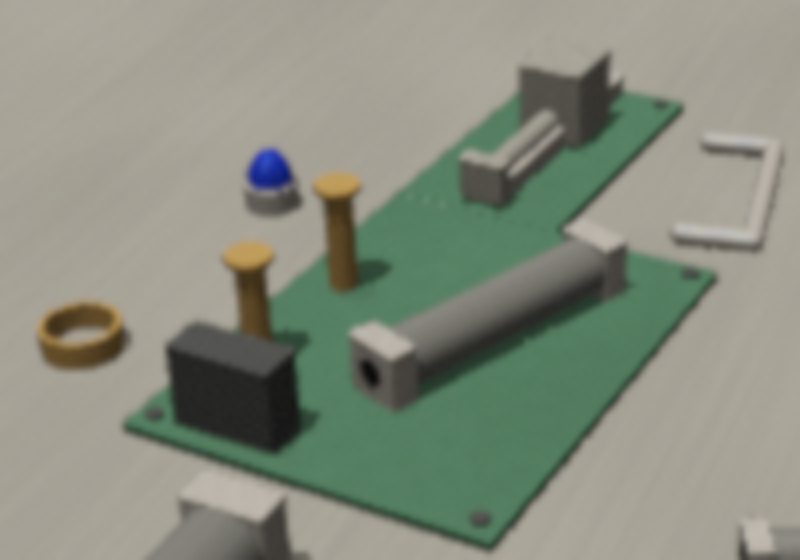

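```bash
python3 - <<'E'
from h import *
p0=np.array([[396.4,297.5],[251.8,279.6],[266.8,168.6],[511.8,198.9],[505.7,256.1],[403.2,243.9]])
J=np.array([[-105,-125],[-105,100],[70,100],[70,-285],[-20,-285],[-20,-125]])/1e3
th,t,R=fit2d(J,ray("top",p0,.006)[:,:2]);np.savez("jig.npz",th=th,t=t,R=R)
def jig(crop,z): return ((ray("top",np.array(crop)/2.8+[240,150],z)[:,:2]-t)@R*1e3).round(1)
def e(c): return c
tb=jig([(172,191),(148,240),(404,304),(379,352)],.034);print("tube corners -,+x:",tb.tolist())
a=(tb[0]+tb[1])/2;b=(tb[2]+tb[3])/2;print("ends",a,b,np.linalg.norm(a-b),"c",(a+b)/2,"ang",np.degrees(np.arctan2(-(a-b)[0],(a-b)[1])), np.linalg.norm(tb[0]-tb[1]),np.linalg.norm(tb[2]-tb[3]))
print("posts",jig([(178,94),(312,111)],.06).tolist(),"stop",jig([(75,81),(116,86),(65,173),(104,178)],.046).tolist())
print("block",jig([(629,163),(706,169),(626,230),(700,237)],.05).tolist(),"nose",jig([(481,158),(477,202)],.031).tolist())
print(robot.tip_reach)
q=robot.observe()["q"];print([robot.ik([*(R@[x,y]+t),.08],[180,0,w]) is not None for x,y in((-.1,0),(0,0),(.02,-.29)) for w in (90-6.3,-6.3,-96.3,173.7)])
K=[.5392,.0806]
E
```

```text
tube corners -,+x: [[-3.3, 33.3], [-30.9, 42.7], [-47.8, -96.7], [-74.7, -86.7]]
ends [-17.1  38. ] [-61.25 -91.7 ] 137.00843952107473 c [-39.175 -26.85 ] ang -18.798621708507035 29.156817384618645 28.69860623793428
posts [[44.7, 34.7], [44.5, -35.3]] stop [[47.1, 90.7], [47.1, 68.8], [-1.9, 89.5], [-2.0, 68.8]]
block [[39.4, -202.9], [41.3, -243.0], [4.4, -205.3], [5.5, -243.8]] nose [[35.1, -128.5], [11.4, -129.2]]
0.0726
[True, True, True, True, True, True, True, True, True, True, True, True]
```

Measured features agree with the jig: the posts are within 0.5 mm, the stop within about 1.5 mm, and the tube comes out about 137 × 29 mm. The carriage is already at q ≈ 0.0165. The tube is at jig (-39, -27), turned -19°. I'll push with the open fingers set along jig y.

```bash
cat >> h.py <<'E'
try:
    g=np.load("jig.npz"); JR,Jt,Jth=g["R"],g["t"],float(np.degrees(g["th"]))
except Exception: pass
def W(x,y,z): return [*(JR@[x/1e3,y/1e3]+Jt),z/1e3]
def inJ(p): return ((np.array(p)[:2]-Jt)@JR*1e3).round(1)
E
python3 - <<'E'
from h import *
from scipy.spatial.transform import Rotation as Ro
o=robot.observe();K,R,t=cam("wrist");Rt=Ro.from_euler("xyz",o["tcp_rot"],degrees=True)
print("cam in tool",Rt.inv().apply(-R.T@t-o["tool_pos"]))
w=[180,0,Jth]
robot.move_pose(W(-102,-27,180),w)
robot.line_to(W(-102,-27,100),vel=.15)
print(robot.line_to(W(-102,-27,72),vel=.04,guard=6))
o=robot.observe();print(o["time"],o["tool_pos"],o["ft_force"],o["gripper_width"])
for n in("side","top"): cv2.imwrite(f"pics/{n}1.png",robot.grab_frame(n))
s=cv2.imread("pics/side1.png");cv2.imwrite("pics/s1.png",cv2.resize(s[170:310,200:400],None,fx=4,fy=4))
E
```

```text
cam in tool [ 0.08403448 -0.00145347 -0.07006188]
False
4.0917 [0.43500062 0.0649806  0.07213717] [ 0.39488677 -0.81034608  1.06117968] 0.08536733605867072
```

View pics/s1.png

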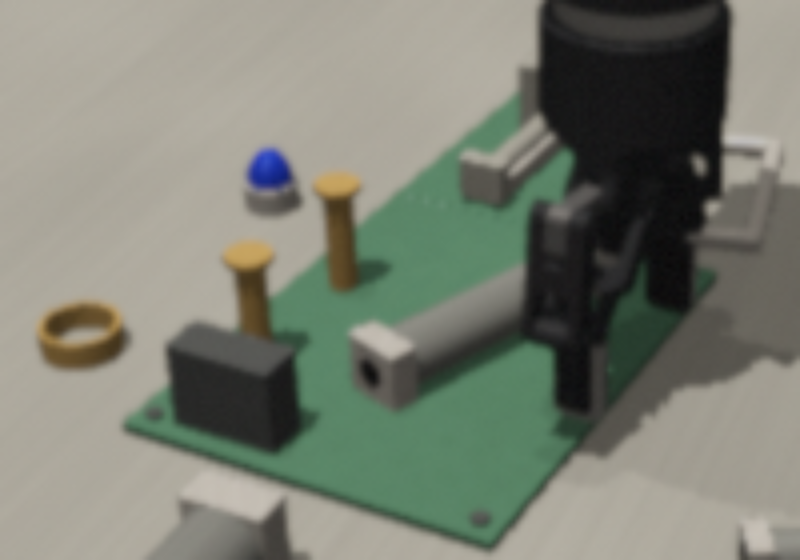

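The fingers are behind the tube with the tips near the plate and nothing touched. Now the push.

```bash
python3 - <<'E'
from h import *
print(robot.line_to(W(-14,-27,72),vel=.06,guard=10))
o=robot.observe();print(inJ(o["tool_pos"]),o["ft_force"])
print(robot.line_to(W(6,-27,72),vel=.02,guard=5))
o=robot.observe();print(o["time"],inJ(o["tool_pos"]),o["ft_force"])
for n in("side","top"): 
    s=robot.grab_frame(n);cv2.imwrite(f"pics/{n}2.png",s)
s=cv2.imread("pics/side2.png");cv2.imwrite("pics/s2.png",cv2.resize(s[170:310,200:400],None,fx=4,fy=4))
E
```

```text
False
[-14. -27.] [-0.0339206  -0.95887134 -0.5851086 ]
True
6.4917 [ -1.1 -27. ] [ 0.33339591 -0.24336892  0.49048454]
```

View pics/s2.png

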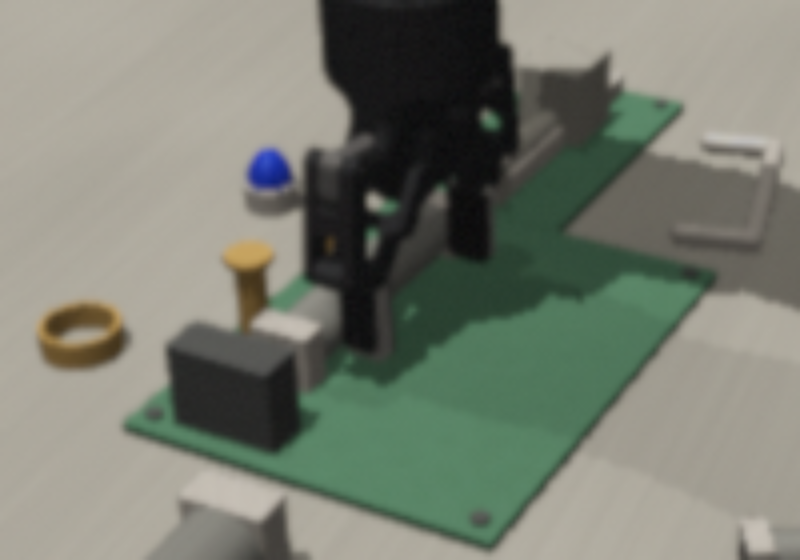

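```bash
python3 - <<'E'
from h import *
robot.line_to(W(-20,-27,72),vel=.06)
robot.line_to(W(-20,-27,150),vel=.15)
robot.move_pose(W(24,-285,170),[180,0,Jth+90])
robot.set_gripper(0)
o=robot.observe();print(o["time"],inJ(o["tool_pos"]),o["tool_pos"],o["tcp_rot"],o["gripper_width"])
s=robot.grab_frame("top");cv2.imwrite("pics/top3.png",s);cv2.imwrite("pics/t3.png",cv2.resize(s[150:310,240:520],None,fx=2.8,fy=2.8,interpolation=cv2.INTER_CUBIC))
s=robot.grab_frame("side");cv2.imwrite("pics/s3.png",cv2.resize(s[170:310,200:400],None,fx=4,fy=4))
E
```

```text
10.2333 [  24. -285.] [ 0.53173286 -0.2053542   0.17000446] [1.79998485e+02 2.17124685e-03 8.36728552e+01] 0.00012331858804183696
```

View pics/t3.png

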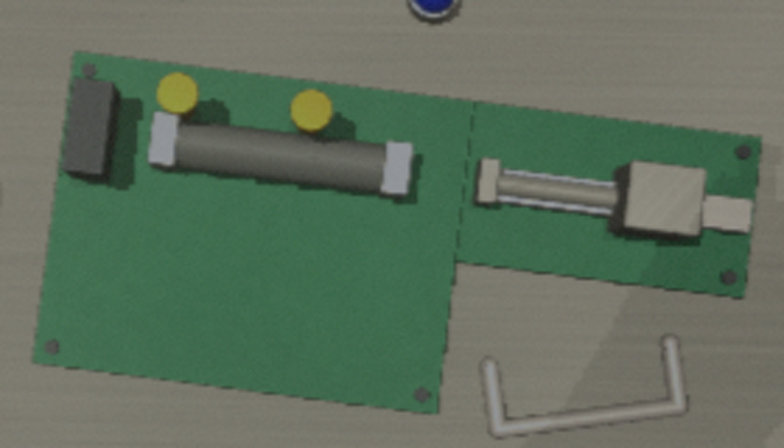

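View pics/s3.png

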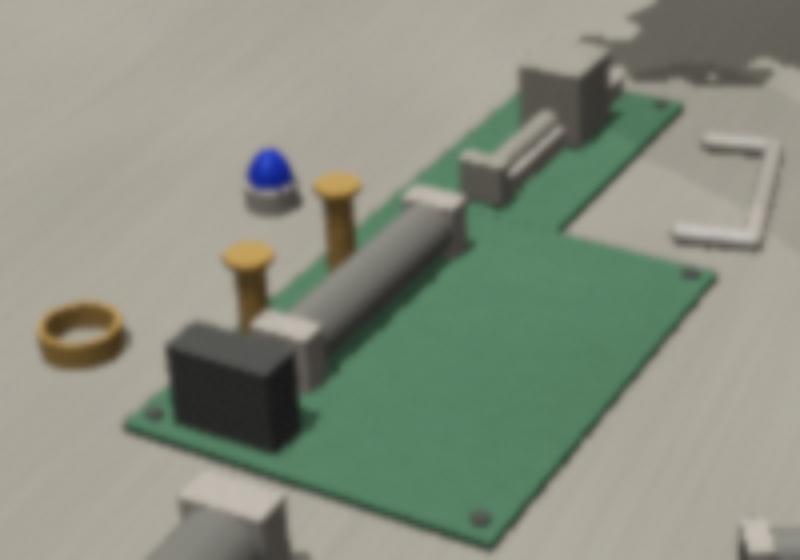

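```bash
cat >> h.py <<'E'
def caps(im,roi=None):
    # bright light caps in the plate region of the top view -> jig coords of cap-top blobs
    hsv=cv2.cvtColor(im,cv2.COLOR_BGR2HSV); m=cv2.inRange(hsv,(95,0,135),(140,60,255)); m[:150]=0;m[310:]=0;m[:,:245]=0;m[:,470:]=0
    out=[]
    for c in cv2.findContours(m,0,1)[0]:
        if cv2.contourArea(c)>40:
            r=cv2.minAreaRect(c); bx=cv2.boxPoints(r)
            out.append((np.round(r[0],1).tolist(),((ray("top",[r[0]],.034)[:,:2]-Jt)@JR*1e3).round(1).tolist(),((ray("top",bx,.034)[:,:2]-Jt)@JR*1e3).round(1).tolist()))
    return out
E
python3 - <<'E'
from h import *
for f in("top0","top3"):
  im=cv2.imread(f"pics/{f}.png")
  print(im[200,298],im[210,382],im[246,338])
  for c in caps(im):print(c)
E
```

```text
[ 79 110  64] [ 78 105  62] [ 96 108 103]
([375.3, 265.0], [[-58.9, -84.6]], [[-68.8, -74.3], [-44.6, -83.8], [-48.9, -94.9], [-73.1, -85.5]])
([300.0, 227.5], [[-17.4, 33.7]], [[-27.5, 43.2], [-3.5, 34.8], [-7.3, 24.1], [-31.2, 32.5]])
[153 150 146] [153 151 147] [ 79 108  63]
([381.2, 209.4], [[24.6, -83.3]], [[11.5, -77.4], [37.6, -77.1], [37.7, -89.3], [11.7, -89.6]])
([298.1, 198.8], [[25.0, 41.9]], [[12.0, 47.2], [37.8, 47.6], [37.9, 36.7], [12.2, 36.2]])
```

The tube is flat: its cap centres are at jig x 24.6 and 25.0, the nominal being 24. Now I push the carriage.

```bash
python3 - <<'E'
from h import *
robot.line_to(W(24,-285,97),vel=.12,guard=15)
print(robot.line_to(W(24,-215,97),vel=.04,guard=12))
o=robot.observe();print(inJ(o["tool_pos"]),o["ft_force"],o["time"])
print(robot.line_to(W(24,-188,97),vel=.015,guard=8))
o=robot.observe();print(inJ(o["tool_pos"]),o["ft_force"],o["time"])
s=robot.grab_frame("top");cv2.imwrite("pics/top4.png",s);cv2.imwrite("pics/t4.png",cv2.resize(s[150:310,240:520],None,fx=2.8,fy=2.8,interpolation=cv2.INTER_CUBIC))
for c in caps(s):print(c)
s=robot.grab_frame("side");cv2.imwrite("pics/s4.png",cv2.resize(s[170:310,200:400],None,fx=4,fy=4))
E
```

```text
False
[  24.  -215.2] [-0.91263511 -2.68816803 -0.84910458] 12.9917
True
[  23.9 -194.3] [ 0.00255935 -1.44226659  0.56946249] 14.275
([366.8, 207.7], [[24.5, -61.7]], [[11.6, -55.6], [37.5, -55.6], [37.5, -67.8], [11.6, -67.8]])
([284.2, 197.3], [[24.7, 62.9]], [[11.7, 67.7], [37.8, 67.9], [37.8, 58.2], [11.7, 58.0]])
```

View pics/t4.png

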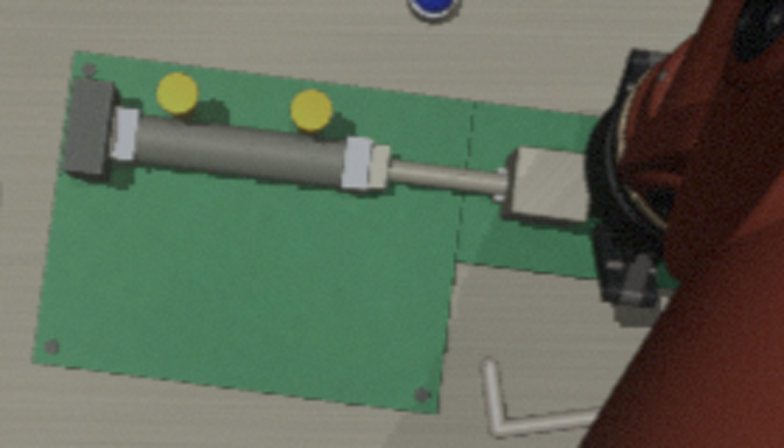

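View pics/s4.png

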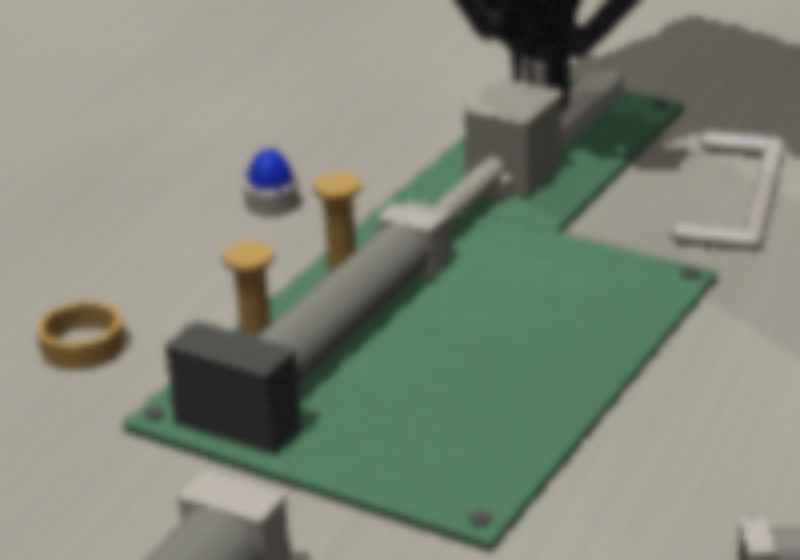

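```bash
python3 - <<'E'
from h import *
print(robot.line_to(W(24,-188,97),vel=.01,guard=15))
o=robot.observe();print(inJ(o["tool_pos"]),o["ft_force"],o["time"])
robot.line_to(W(24,-225,97),vel=.08)
robot.line_to(W(24,-240,170),vel=.15)
robot.move_pose(W(-60,-240,190),[180,0,Jth+90])
s=robot.grab_frame("top");cv2.imwrite("pics/top5.png",s);cv2.imwrite("pics/t5.png",cv2.resize(s[150:270,240:440],None,fx=4,fy=4,interpolation=cv2.INTER_CUBIC))
for c in caps(s):print(c)
s=robot.grab_frame("side");cv2.imwrite("pics/s5.png",cv2.resize(s[180:290,220:370],None,fx=5,fy=5,interpolation=cv2.INTER_CUBIC))
print(robot.observe()["time"])
E
```

```text
True
[  23.5 -194.1] [-0.00846855 -2.50682412  0.98044434] 14.7667
([460.4, 223.8], [[17.8, -203.0]], [[14.7, -190.3], [21.0, -190.3], [21.0, -215.7], [14.7, -215.7]])
([366.9, 207.7], [[24.5, -61.8]], [[11.6, -55.7], [37.5, -55.8], [37.5, -67.8], [11.6, -67.8]])
([284.3, 197.3], [[24.8, 62.9]], [[11.7, 67.9], [37.9, 67.9], [37.8, 57.8], [11.6, 57.9]])
16.5083
```

View pics/t5.png

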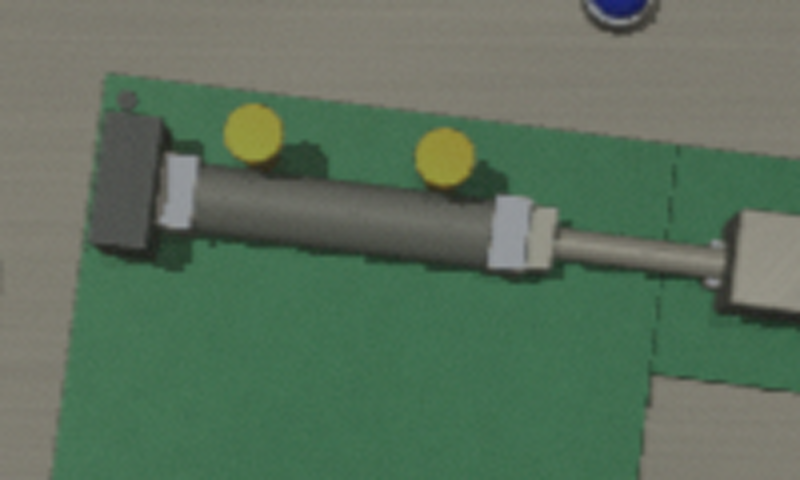

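View pics/s5.png

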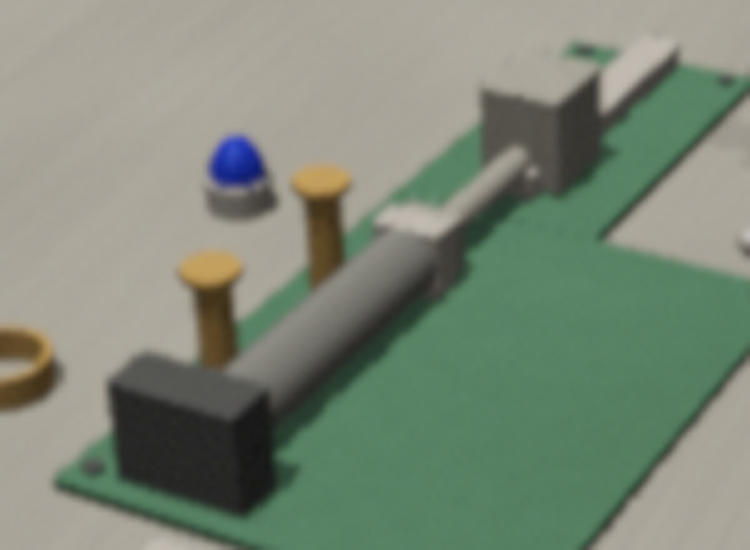

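```bash
python3 - <<'E'
from h import *
a,b=cv2.imread("pics/top0.png"),cv2.imread("pics/top5.png")
ha,hb=[cv2.cvtColor(x,cv2.COLOR_BGR2HSV) for x in(a,b)]
for n,lo,hi,r in(("jewel",(105,120,40),(130,255,255),(130,165,375,415)),("band",(15,80,40),(35,255,255),(115,155,280,320))):
    for h in(ha,hb):
        m=cv2.moments(cv2.inRange(h[r[0]:r[1],r[2]:r[3]],lo,hi),True);print(n,m["m00"],round(m["m10"]/m["m00"]+r[2],2),round(m["m01"]/m["m00"]+r[0],2))
s=robot.grab_frame("side");s0=cv2.imread("pics/side0.png")
print("handle side diff",cv2.absdiff(s,s0)[195:235,368:400].max(2).mean())
cv2.imwrite("pics/h.png",np.hstack([cv2.resize(x[190:240,360:410],None,fx=6,fy=6) for x in(s0,s)]))
E
```

```text
jewel 159.0 394.72 146.53
jewel 156.0 394.69 146.56
band 216.0 298.5 134.66
band 211.0 298.6 134.74
handle side diff 15.7296875
```

View pics/h.png

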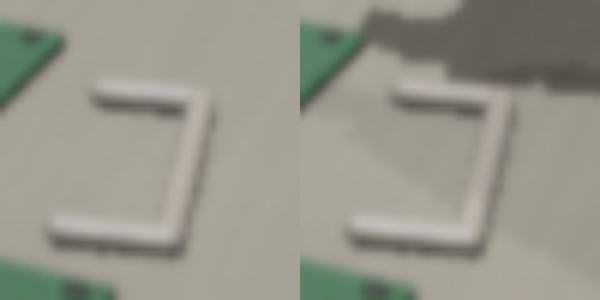

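The jewel, band and handle haven't moved (the handle looks the same in both crops; only the arm's shadow differs). Handing in.

```bash
python3 - <<'E'
from plant import robot
robot.job_done(); print(robot.observe()["time"])
E
```

```text
the job is handed in; nothing more can be done
the job is handed in; nothing more can be done
```

I pushed the middle-sized tube flat against both brass posts with the open fingers. I then pushed the carriage with the closed fingers until the tube was driven against the stop, pressed once more, and backed clear. I handed the job in at about 16.6 s; no verdict is reported.

**Tube at the posts:** in the last picture, the cap centres are at jig x 24.5 and 24.8 mm, nominal 24. That is within the calibration's error, and the tube is parallel to the posts' line within about 0.2°.

**Tube at the stop and nose:** the tube's centre is at y ≈ 0.6 mm, nominal 0, and no gap shows at the nose or the stop. The second carriage push, guarded at 15 N, moved only 0.2 mm before it stopped, so the tube was already hard against the stop.

**Bystanders:** the jewel and band moved by at most 0.1 pixel in the top view. I checked the handle only by eye, and it looks unmoved. A pixel comparison of the handle was spoiled by the arm's shadow.

**Not checked:** I did not press the tube against the posts again after the carriage push, so a gap of a few tenths of a millimetre there would not have been visible.

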